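# Slide a price ticket round a bent counter rail to its stop

### The job

Bring the price ticket that hangs nearest the corner round to the end tray: slide its ring along the bent rail, round both corners and down the little step, until the ring is fully home against the stop collar, and let go so that the ticket hangs there upright. The thin rail is easily bent, so ease the ring along and up to the collar gently, never forcing it, and leave the other ticket, the jar and the scoop where they are.

Things in the scene. Friction and masses are not known exactly. Their poses are not given: they have to be found in the camera images.
- rail: Fixed ticket rail: 10 mm steel rod in one piece, held by a thin post at each end. Origin on the counter amid the rail; x along its two legs from the first post to the stop end, z up. Centre line in this frame, mm: first leg from post (-265, 42) along x, 135 up; double bend; last leg along x at y = -42, 135 up to x = 166, sloping down to 125 up at x = 188, then level through the stop collar to the end post at x = 280.
- bend_stretch (a point): Middle of the stretch that holds the rail's double bend, at (-10, 0) mm in the rail's frame, 135 mm up, axes as the rail's. First leg, 60 degrees towards -y in an arc of radius 40 mm (centre line), 50 mm straight, 60 degrees back in an arc of 40 mm, last leg; all level. Bent by hand, its place along x was not measured: its middle lies up to 37 mm before or after this point (first arc starts 84 to 10 mm before it).
- end_post (a point): Top of the end post, on the rod's centre line, 125 mm above the counter, axes as the rail's. Before it, on the lower level stretch of the last leg, the stop sits tight on the rod: a dark steel clamp collar, 24 mm outside, 12 mm long, rigid, does not give. Its place was not measured: the face that the ring meets lies anywhere from 80 to 56 mm before this point.
- carrier_ring (a point): Centre of the ring of the ticket to move (of the two, the one nearer the corner), loose, 35 to 75 g. Steel ring 29 mm outside, 15 mm bore, 7 mm thick along its axis x (along the rod, towards the stop end), z up. Hangs on the rod, centre 2.5 mm below the rod's; 2.5 mm play all round. Plate 46 mm along x, 3 mm thick, 15 to 57 mm below. Touching the collar, its centre is 3.5 mm before the collar's face.
- parked_ring (a point): Ring centre of the other ticket, same make, hanging on the first leg near its post, 48 mm or more behind the ring to be moved; stays there.
- jar: Loose closed jar of syrup, 60 mm across, 78 mm tall, upright on the counter on the robot's side of the rail. Origin: centre of its underside. Leave it.
- scoop: Loose steel scoop with a wooden handle lying on the counter on the robot's side of the rail, 200 mm long, 25 mm tall, handle towards its -x. Origin: underside, at the front end of the handle. Leave it.

How it is judged (in metres and radians):
On the way, in this order (a step that is already met when the one before it is completed fails the run):
1. the ring has gone round the first corner, onto the oblique leg (y of carrier_ring in the frame of rail below 0.01 m), for 0.1 s.
2. the ring has gone round the second corner, onto the last leg (x of carrier_ring in the frame of rail above 0.095 m), for 0.1 s.
At the end, for the whole second after the job is handed in: The ring is on the lower, last stretch of the rail, home against the stop collar: its centre within 12.5 mm of the collar's middle (about 10 mm is touching, so a gap of some 2.5 mm is allowed), the ticket hanging upright within 0.3 rad (17 degrees), at rest (distance between carrier_ring and collar_c0 below 0.0125 m and x of carrier_ring in the frame of rail above 0.188 m and z of carrier_ring in the frame of rail below 0.1265 m and angle between carrier_ring's own z axis and vertical below 0.3 rad and linear speed of carrier below 0.01 m/s).
It fails at once if the rail is forced: the ring presses on the rod or on its stop collar with more than 15 N (contact force between carrier and rail above 15 N).
It fails at once if the robot itself presses on the rail with more than 20 N (contact force between any of the arm, the fingers and rail above 20 N).
It fails at once if the other ticket is shifted by more than 20 mm (distance of parked_ring from where it was at the start of the episode above 0.02 m).
It fails at once if the jar or the scoop is shifted by more than 20 mm, or the jar tipped (distance of any of jar, scoop from where it was at the start of the episode above 0.02 m or angle between jar's own z axis and vertical above 0.3 rad).
It also fails if it takes over 59 s, if anything falls off the work surface, if the arm or the gripper's body presses on something with over 40 N, if the wrist force passes 120 N, or if a joint passes its speed limit or range.

### The arm

A 6-joint arm with a two-finger parallel gripper is mounted at the origin on the work surface. World frame = base frame: x ahead of the robot, y to its left, z up, the work surface at z = 0. Lengths are in m, angles in degrees, forces in N, time in s.
With the tool pointing down it reaches from about 0.35 to 0.875 m from the base axis. Payload 4.2 kg.
Tool frame: the origin (TCP) lies on the centre line of the jaws, within the pads' length; the fingertips stand 19 mm ahead of it and the grasp point (between the pads) is the TCP; x points along the fingers, y is the direction in which the jaws open and shut, and the axes are right-handed (so a half turn about x gives the same grasp; the last joint's range is limited). The gripper opens to 87 mm and grips with 3 to 60 N. Pads are 19 mm wide; open, the fingers measure 117 mm over their backs; the gripper's body (75 mm by 190 mm) begins 51 mm behind the grasp point.
Start: joints at [82.082, 22.042, 0.453, 0, -68.411, -14.817], TCP at [0.242, 0.576, 0.242] pointing down, gripper open.
Joint ranges: [-179.83, 179.83], [-69.29, 118.12], [-61.27, 80.66], [-181.25, 117.63], [-171.15, -9.14], [-177.46, 177.46]. Speed limits (degrees/s): [159.86, 159.86, 180, 180, 180, 180].

### API

Orientations are given as a 3x3 rotation matrix whose columns are the frame's x, y, z axes.
In Python, from station import * gives the robot as it stands.
- The arm moves only by the shell command python3 -m creep 'ROWS'. ROWS is JSON, a list of rows, each a list of 5 numbers: the opening, from 0 (shut) to 1 (fully open), then the shift along the world's x, y, z in mm, then the turn about the world's z in rad. In form: [[jaw, x, y, z, turn], ...]. A call has exactly 8 rows; each row is the pose to reach, as a shift and turn from the pose measured when the call began; what a row does not reach only later rows make up. A row lasts 1/10 s, in which the tool goes at most 50 mm and 8.59 degrees, less where a joint would pass 70% of its speed; a pose out of reach is approached as far as the arm can. A call with a gripper value outside its range is refused whole. The fingers move at their own pace and stop on an object; the grip force is fixed at half the most. Time passes only in rows, so rows that repeat a pose let the fingers close, or fill a call up. It gives the time, the measured TCP pose, the force and the opening at its end, in the units of the state.
- sense(): the state, without advancing time (a new reading comes with each control period).
- capture(name): name is "scene" or "side" or "wrist"; returns a dict with "image" (384x512x3 uint8, blue, green, red), "z_map" (384x512 float32, m along the optical axis (not along the pixel's ray), 0 where there is no reading), "mtx" (3x3 intrinsics, pixels), "eye" and "attitude" of the camera in the world. Camera axes: x right, y up, looking along -z (the intrinsics and any distortion apply to the point x, -y, -z); pixel columns grow to the right and rows downward; lengths in m; the calibration is good to about 2 mm. A picture is of the moment at which its call begins.
- finish_job(): hands the job in, once; it reports no verdict.
Trained networks look in a picture, given as the dict that the camera call returned (one of the last four; its "shot" number tells which), for a name from the list of things; names that differ only in an ending like _2 or _b are one class to them, and where a whole thing is asked for, a point or a joint stands for the part that bears it (a point fixed in the world has none). Each returns a list of dicts, best first, with "confidence" (0 to 1); they miss things now and then, are a little off and sometimes report something else, mostly with a low value. They report only what shows in the picture. A call takes as long as a camera call.
- look_for(picture, thing): "box" ([left, top, right, bottom] in pixels, round what is visible of it).
- mark_of(picture, thing): "centre" ([column, row] in pixels: a listed point, or the origin of a listed thing).
The state is a dict: "time_s": time; "joints": joint angles; "joint_velocities": joint speeds; "effort": joint torques, N m; "tcp_pos": TCP position; "ee_rot": TCP orientation; "wrist_force": force on the tool from outside, world axes, zero at the start; "moment": the same for the moment, N m; "gripper_width": opening from 0.0 (shut) to 1.0 (fully open).
Only numpy, scipy, OpenCV 4.12 (cv2) and the standard library are available. Lean on these libraries where they do the work, as an engineer would, in place of code of your own. Each camera call takes 0.05 s, during which the arm holds its last target.

## Working session

There is one attempt and no reset: what is moved stays moved. The work goes in short steps, Python scripts to look and compute and a shell command to move; the robot and the scene stay as the last step left them, time stands still between calls to the robot, and variables do not carry over. Pictures are saved under pics/ and viewed, and the job is handed in when it is done.

```bash
ls; mkdir -p pics
cat > h.py <<'E'
from station import *
import numpy as np, cv2
def ray(c,px):
    K=np.array(c["mtx"]);R=np.array(c["attitude"])
    d=np.array([(px[0]-K[0,2])/K[0,0],-(px[1]-K[1,2])/K[1,1],-1.0])
    return np.array(c["eye"]),R@d
def at_depth(c,px,z):
    e,d=ray(c,px); return e+d*z
def cloud(c):
    z=c["z_map"];h,w=z.shape
    K=np.array(c["mtx"]);R=np.array(c["attitude"])
    u,v=np.meshgrid(np.arange(w),np.arange(h))
    d=np.stack([(u-K[0,2])/K[0,0],-(v-K[1,2])/K[1,1],-np.ones_like(u,float)],-1)
    P=(d*z[...,None])@R.T+np.array(c["eye"])
    P[z<=0]=np.nan
    return P
def proj(c,p):
    K=np.array(c["mtx"]);R=np.array(c["attitude"])
    q=R.T@(np.array(p)-np.array(c["eye"]))
    return np.array([K[0,2]+K[0,0]*q[0]/-q[2],K[1,2]+K[1,1]*(-q[1])/-q[2]]),-q[2]
E
python3 - <<'E'
from h import *
s=sense();print(s)
for n in ["scene","side","wrist"]:
    c=capture(n);cv2.imwrite(f"pics/{n}0.png",c["image"]);np.save(f"pics/{n}0.npy",c,allow_pickle=True)
    print(n,c["mtx"],c["eye"],c["attitude"],[k for k in c])
    for t in ["rail","carrier_ring","parked_ring","end_post","bend_stretch","jar","scoop"]:
        for f in (mark_of,look_for):
            try:
                print(t,f.__name__,[(np.round(x.get("centre",x.get("box")),1).tolist(),round(x["confidence"],2)) for x in f(c,t)[:3]])
            except Exception as ex: print(t,ex)
print(sense()["time_s"])
E
```

```text
pics
{'time_s': 0.0, 'joints': array([ 8.20819762e+01,  2.20894232e+01,  3.78441832e-01, -2.95468450e-02,
       -6.84120960e+01, -1.48155884e+01]), 'joint_velocities': array([ 0.04292585, -0.09901026,  0.0639952 ,  0.00103483,  0.07442861,
       -0.06690709]), 'effort': array([ 1.55912370e-03, -3.90663242e+01,  1.87405765e+01,  4.21981573e+00,
        1.10793096e-02, -1.77040433e-04]), 'tcp_pos': array([0.24129818, 0.57591306, 0.24046309]), 'ee_rot': array([[-7.70852844e-04, -3.86621793e-01, -9.22238036e-01],
       [-2.06152310e-03, -9.22235736e-01,  3.86622552e-01],
       [-9.99997578e-01,  2.19924411e-03, -8.61217192e-05]]), 'wrist_force': array([-0.50140394, -0.10335878, -0.34070683]), 'moment': array([0.01705845, 0.00882989, 0.06078928]), 'gripper_width': 0.9985259657673106}
scene [[441.38715504   0.         257.13227579]
 [  0.         441.38715504 196.34111334]
 [  0.           0.           1.        ]] [ 0.93408404 -0.4313771   0.74965901] [[ 0.75195112 -0.47806743  0.45389541]
 [ 0.65914127  0.5558168  -0.50655747]
 [-0.01011407  0.68008765  0.73306104]] ['image', 'z_map'
[... 1584 characters left out ...]
7], 0.87), ([235.9, 150.8], 0.73)]
scoop call [([205.5, 278.1, 258.5, 369.8], 0.94)]
wrist [[298.75868458   0.         255.49821982]
 [  0.         298.75868458 188.67538198]
 [  0.           0.           1.        ]] [0.31183744 0.54661902 0.38517616] [[-3.86404267e-01  8.85457850e-01  2.58178501e-01]
 [-9.22329365e-01 -3.71119154e-01 -1.07606302e-01]
 [ 5.34141894e-04 -2.79705148e-01  9.60085801e-01]] ['image', 'z_map', 'mtx', 'eye', 'attitude', 'shot']
rail call []
rail call []
carrier_ring call []
carrier_ring call []
parked_ring call []
parked_ring call []
end_post call []
end_post call []
bend_stretch call []
bend_stretch call []
jar call []
jar call []
scoop call []
scoop call []
2.25
```

View pics/scene0.png

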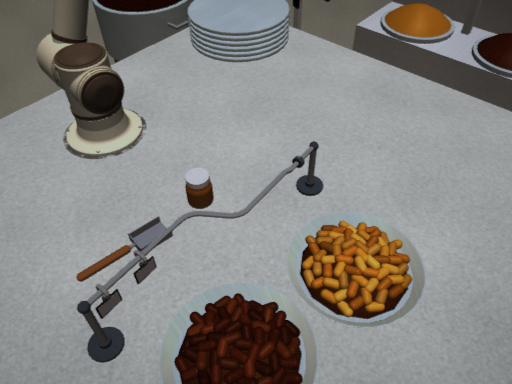

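View pics/side0.png

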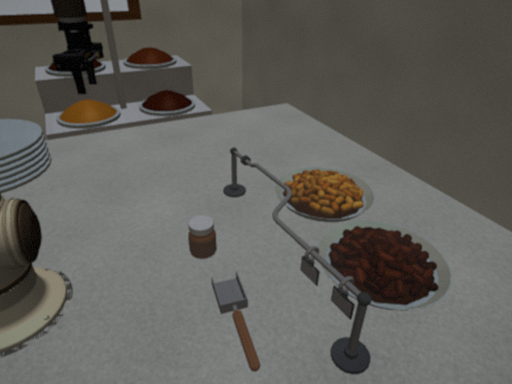

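Run:
```python
import cv2
a=cv2.imread("pics/scene0.png")[130:375,70:335];cv2.imwrite("pics/sc_z.png",cv2.resize(a,None,fx=2.4,fy=2.4,interpolation=cv2.INTER_CUBIC))
a=cv2.imread("pics/side0.png")[140:380,190:390];cv2.imwrite("pics/si_z.png",cv2.resize(a,None,fx=2.4,fy=2.4,interpolation=cv2.INTER_CUBIC))
```

```text
(no output)
```

View pics/sc_z.png

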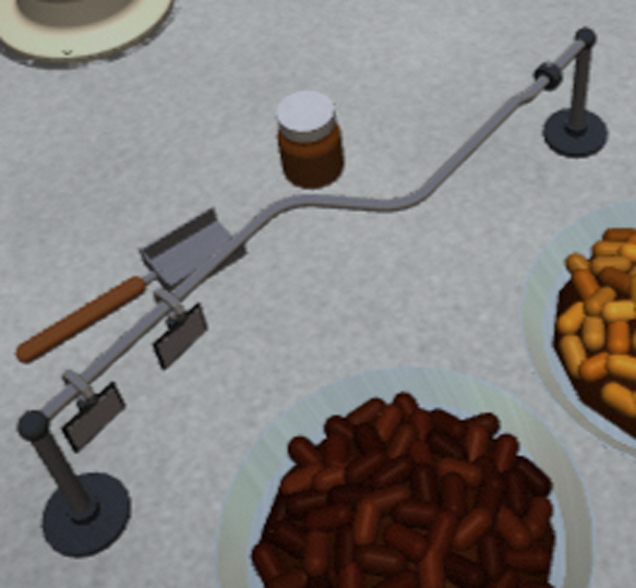

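View pics/si_z.png

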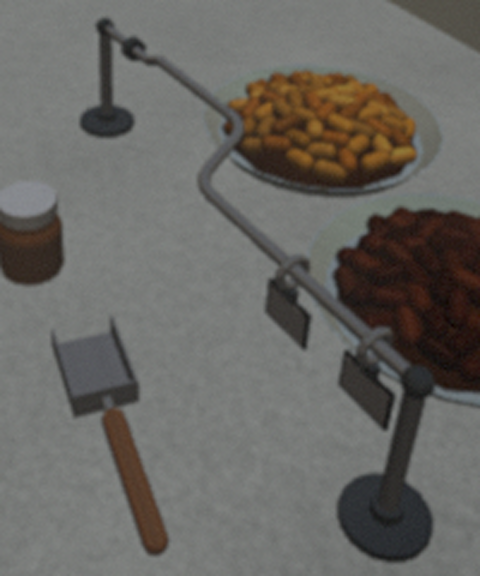

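```bash
cat > geo.py <<'E'
from h import *
from scipy.optimize import least_squares
sc=np.load("pics/scene0.npy",allow_pickle=True).item();si=np.load("pics/side0.npy",allow_pickle=True).item()
def tri(a,b):
    e1,d1=ray(sc,a);e2,d2=ray(si,b)
    A=np.stack([d1,-d2],1);t=np.linalg.lstsq(A,e2-e1,rcond=None)[0]
    p,q=e1+d1*t[0],e2+d2*t[1];return (p+q)/2,np.linalg.norm(p-q)
E
python3 - <<'E'
from geo import *
pts={"end":((313.3,145.7),(234.5,151)),"first":((84.5,307),(364.5,298.8)),"carrier":((140,254.5),(311,252)),"parked":((102,289),(346,283)),"collar":((298,161),(246,160))}
for k,v in pts.items():
    print(k,np.round(tri(*v),4) if 0 else tri(*v), )
for c,n in((sc,"sc"),(si,"si")):
    P=cloud(c); 
    m=(P[...,2]>0.11)&(P[...,2]<0.16)&(P[...,0]>0.1)
    print(n,m.sum()); q=P[m]; print(np.nanmin(q,0),np.nanmax(q,0))
E
```

```text
end (array([0.54186035, 0.18983213, 0.12580155]), np.float64(0.0009752999964987097))
first (array([ 0.50480527, -0.35669577,  0.13476991]), np.float64(0.00021914397236448107))
carrier (array([ 0.49195155, -0.23819133,  0.13520141]), np.float64(0.0009343921179552201))
parked (array([ 0.49959269, -0.32051354,  0.13579576]), np.float64(0.0010197503489421055))
collar (array([0.54665581, 0.12980166, 0.12602043]), np.float64(0.0008930650510137435))
sc 2066
[ 0.48152188 -0.36727077  0.11012901] [0.56683599 0.19691482 0.1470161 ]
si 6793
[ 0.10008867 -0.36621245  0.11001269] [1.32924947 1.85576587 0.15998843]
```

```bash
cat >> geo.py <<'E'
def center(s):
    # polyline in rail frame, mm
    r=40;a=np.radians(60);x0=-10+s-(2*r*np.sin(a)+25)/2
    pts=[(-265,42,135)]
    t=np.linspace(0,a,25)
    for u in t: pts.append((x0+r*np.sin(u),42-r*(1-np.cos(u)),135))
    x1,y1=pts[-1][:2]; x2=x1+25;y2=y1-50*np.sin(a)
    for u in t[::-1]: pts.append((x2+r*np.sin(a)-r*np.sin(u),y2-r*(1-np.cos(a))+r*(1-np.cos(u)),135))
    pts+= [(166,-42,135),(188,-42,125),(280,-42,125)]
    p=np.array(pts,float); return p/1000
def W(p,th):
    c,s=np.cos(th[2]),np.sin(th[2])
    return p@np.array([[c,-s,0],[s,c,0],[0,0,1]]).T+np.array([th[0],th[1],th[4] if len(th)>4 else 0])
def dist(P,L):
    A=L[:-1];B=L[1:];d=B-A
    t=np.clip(np.einsum('nij,ij->ni',P[:,None]-A[None],d)/np.maximum((d**2).sum(1),1e-12),0,1)
    return np.linalg.norm(P[:,None]-A-t[...,None]*d,axis=2).min(1)
def toR(p,th):
    c,s=np.cos(th[2]),np.sin(th[2]); q=np.array(p)-np.array([th[0],th[1],th[4]])
    return q@np.array([[c,-s,0],[s,c,0],[0,0,1]])
E
python3 - <<'E'
from geo import *
th0=np.array([0.5233,-0.0834,np.arctan2(0.5465,0.037)-np.arctan2(-84,545),0,0])
print(th0)
for cams in ((sc,),(si,),(sc,si)):
    Q=[]
    for c in cams:
        P=cloud(c).reshape(-1,3);P=P[np.isfinite(P[:,0])]
        best=None
        L=np.vstack([W(center(x),th0) for x in(-.03*1000,0,30)])
        m=(P[:,2]>.115)&(P[:,2]<.15)&(P[:,0]>.44)&(P[:,0]<.62)&(P[:,1]>-.345)&(P[:,1]<.18)
        Q.append(P[m])
    Q=np.vstack(Q)
    res=lambda th:(dist(Q,W(center(th[3]*1000),th))-.005)
    best=min((least_squares(res,np.r_[th0[:3],x,0],loss='soft_l1',f_scale=.0015) for x in(-.03,-.01,.01,.03)),key=lambda r:r.cost)
    th=best.x;r=res(th);print(len(Q),np.round(th,4),best.cost,np.median(abs(r)))
    for k,v in {"end":((313.3,145.7),(234.5,151)),"first":((84.5,307),(364.5,298.8)),"carrier":((140,254.5),(311,252)),"parked":((102,289),(346,283)),"collar":((298,161),(246,160))}.items():
        print(k,np.round(toR(tri(*v)[0],th)*1000,1))
np.save("th.npy",th)
for c,n in((sc,"sc"),(si,"si")):
    im=cv2.resize(c["image"],None,fx=3,fy=3,interpolation=cv2.INTER_CUBIC)
    L=W(center(th[3]*1000),th)
    pp=np.array([proj(c,p)[0] for p in L])*3+1
    cv2.polylines(im,[pp.astype(np.int32).reshape(-1,1,2)],False,(0,0,255),1)
    im=im[400:1120,220:1000] if n=="sc" else im[420:1000,600:1170]
    cv2.imwrite(f"pics/fit_{n}.png",im)
E
```

```text
[ 0.5233   -0.0834    1.656121  0.        0.      ]
1758 [ 5.2350e-01 -8.9900e-02  1.6568e+00  9.1000e-03 -7.0000e-04] 0.003020760730810621 0.000835802325068931
end [277.1 -42.3 126.5]
first [-264.2   41.5  135.5]
carrier [-145.    44.2  135.9]
parked [-227.7   43.6  136.5]
collar [216.9 -42.  126.7]
1351 [ 5.2210e-01 -8.9300e-02  1.6572e+00  9.1000e-03 -1.1000e-03] 0.002989180605701851 0.0007245742347767054
end [276.3 -43.8 126.9]
first [-265.    40.3  135.9]
carrier [-145.8   42.8  136.3]
parked [-228.5   42.3  136.9]
collar [216.1 -43.4 127.2]
3109 [ 5.2290e-01 -8.9400e-02  1.6566e+00  8.7000e-03 -8.0000e-04] 0.006210917713650395 0.0008281094597098002
end [276.6 -42.8 126.6]
first [-264.7   40.9  135.5]
carrier [-145.6   43.6  136. ]
parked [-228.2   43.   136.6]
collar [216.4 -42.5 126.8]
```

View pics/fit_sc.png

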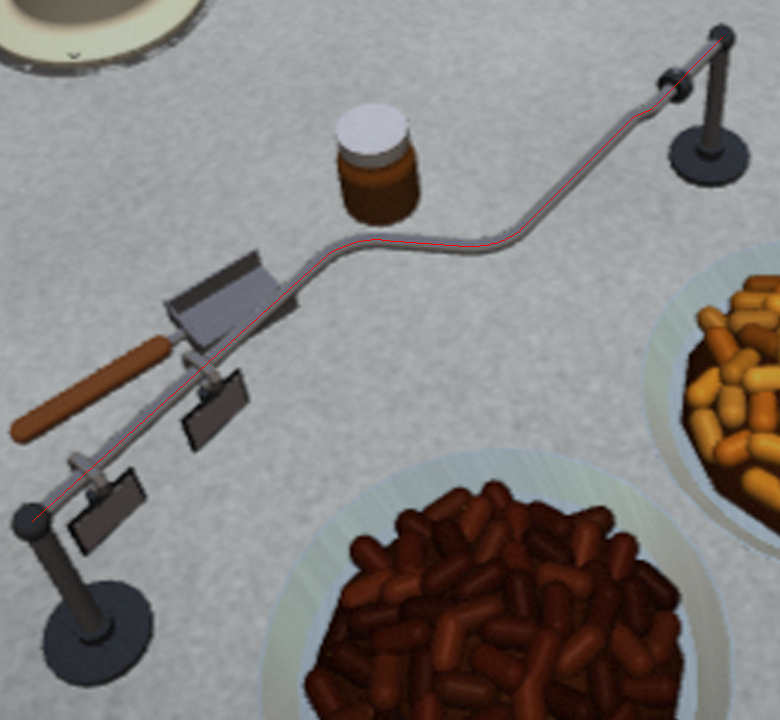

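View pics/fit_si.png

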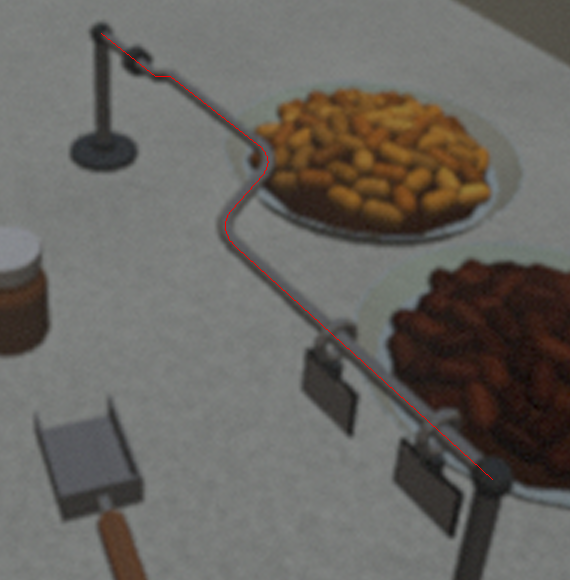

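```bash
cat > tgt.py <<'E'
from geo import *
th=np.load("th.npy"); L=center(th[3]*1000)
seg=np.linalg.norm(np.diff(L,axis=0),axis=1); S=np.r_[0,np.cumsum(seg)]
def pose(x,dx=0):
    """rail-frame ring x -> world xy, z offset, tangent yaw"""
    y=np.interp(x/1000,L[:,0],L[:,1]);z=np.interp(x/1000,L[:,0],L[:,2])
    a=np.interp(x/1000+.003,L[:,0],L[:,1])-np.interp(x/1000-.003,L[:,0],L[:,1])
    w=W(np.array([[x/1000,y,z]]),th)[0]
    return w,th[2]+np.arctan2(a,.006)
def delta(x,zoff=.0265,s=None):
    s=s or sense(); w,yaw=pose(x); w=w+[0,0,zoff]
    R=s["ee_rot"]; cur=np.arctan2(-R[1,1],-R[0,1])
    return np.r_[np.round((w-s["tcp_pos"])*1000,1),np.round((yaw-cur+np.pi)%(2*np.pi)-np.pi,3)]
E
python3 - <<'E'
from tgt import *
print(th,L[[0,1,25,26,50]]*1000); print(delta(-145.5))
E
```

```text
[ 5.22871576e-01 -8.94343119e-02  1.65657780e+00  8.72005819e-03
 -7.72708946e-04] [[-265.           42.          135.        ]
 [ -48.42095796   42.          135.        ]
 [ -13.77994181   22.          135.        ]
 [  11.22005819  -21.30127019  135.        ]
 [  45.86107435  -41.30127019  135.        ]]
[ 2.520e+02 -8.144e+02 -8.080e+01  4.830e-01]
```

```bash
python3 -m creep '[[0.5,20,-40,0,0.04],[0.5,35,-85,0,0.1],[0.5,50,-130,0,0.15],[0.5,65,-175,0,0.2],[0.5,80,-220,0,0.25],[0.5,95,-265,0,0.3],[0.5,110,-310,0,0.35],[0.5,125,-355,0,0.4]]'
python3 - <<'E'
from tgt import *
print(delta(-145.5))
E
```

```text
time_s: 3.05
tcp_pos: [0.3667, 0.2196, 0.242]
ee_rot: [[0.001, 0.006, -1.0], [0.001, -1.0, -0.006], [-1.0, -0.001, -0.001]]
wrist_force: [1.8, 0.6, 0.2]
gripper_width: 0.509
[ 1.268e+02 -4.576e+02 -8.120e+01  8.000e-02]
```

```bash
python3 -m creep '[[0.4,15,-48,0,0.02],[0.4,30,-96,0,0.04],[0.4,45,-143,0,0.06],[0.4,60,-190,0,0.08],[0.4,73,-237,0,0.08],[0.4,86,-284,0,0.08],[0.4,99,-331,0,0.08],[0.4,111,-378,0,0.08]]'; python3 -m creep '[[0.4,8,-40,-5,0],[0.4,16,-70,-15,0],[0.4,16,-80,-25,0],[0.4,16,-80,-35,0],[0.4,16,-80,-35,0],[0.4,16,-80,-35,0],[0.4,16,-80,-35,0],[0.4,16,-80,-35,0]]'
python3 - <<'E'
from tgt import *
print(delta(-145.5))
c=capture("wrist");cv2.imwrite("pics/w1.png",cv2.resize(c["image"],None,fx=1.5,fy=1.5));np.save("pics/w1.npy",c,allow_pickle=True)
for x in (-145.5,):
    w,_=pose(x);print(proj(c,w)[0]*1.5)
print(mark_of(c,"carrier_ring"))
E
```

```text
time_s: 3.85
tcp_pos: [0.478, -0.1606, 0.2423]
ee_rot: [[0.002, 0.086, -0.996], [0.001, -0.996, -0.086], [-1.0, -0.001, -0.002]]
wrist_force: [1.0, 1.6, 0.6]
gripper_width: 0.4
time_s: 4.65
tcp_pos: [0.4944, -0.2398, 0.2082]
ee_rot: [[0.003, 0.087, -0.996], [0.0, -0.996, -0.087], [-1.0, -0.0, -0.003]]
wrist_force: [0.4, 0.1, 0.1]
gripper_width: 0.4
[-1.00e+00  1.80e+00 -4.75e+01 -2.00e-03]
[379.32466046 308.88530595]
[{'centre': [253.7, 206.2], 'confidence': 0.75}]
```

View pics/w1.png

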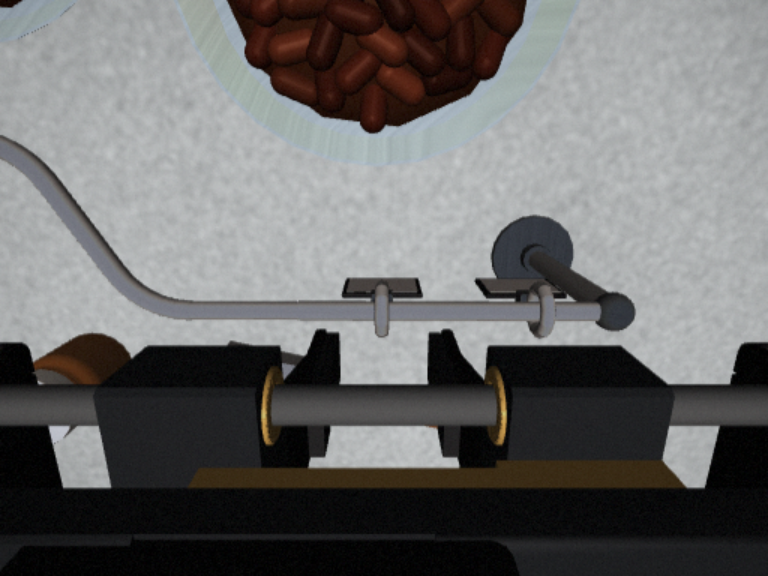

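```bash
python3 -m creep '[[0.3,-1,2,-10,0],[0.3,-1,2,-20,0],[0.3,-1,2,-28,0],[0.3,-1,2,-36,0],[0.3,-1,2,-41,0],[0.3,-1,2,-44,0],[0.3,-1,2,-46,0],[0.3,-1,2,-46,0]]'
python3 - <<'E'
from tgt import *
print(delta(-145.5))
for n in ("wrist","side"):
    c=capture(n);cv2.imwrite(f"pics/{n}2.png",cv2.resize(c["image"],None,fx=1.5,fy=1.5) if n=="wrist" else cv2.resize(c["image"][170:350,240:400],None,fx=4,fy=4,interpolation=cv2.INTER_CUBIC));np.save("pics/w1.npy",c,allow_pickle=True)
E
```

```text
time_s: 5.55
tcp_pos: [0.4933, -0.2381, 0.1618]
ee_rot: [[0.003, 0.087, -0.996], [0.001, -0.996, -0.087], [-1.0, -0.0, -0.003]]
wrist_force: [-0.9, -0.6, -0.5]
gripper_width: 0.294
[ 2.0e-01  1.0e-01 -1.1e+00 -1.0e-03]
```

View pics/wrist2.png

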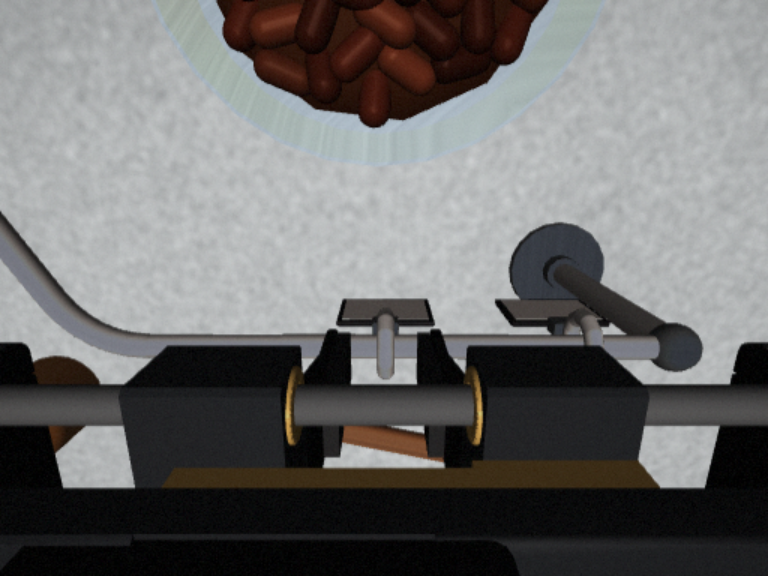

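View pics/side2.png

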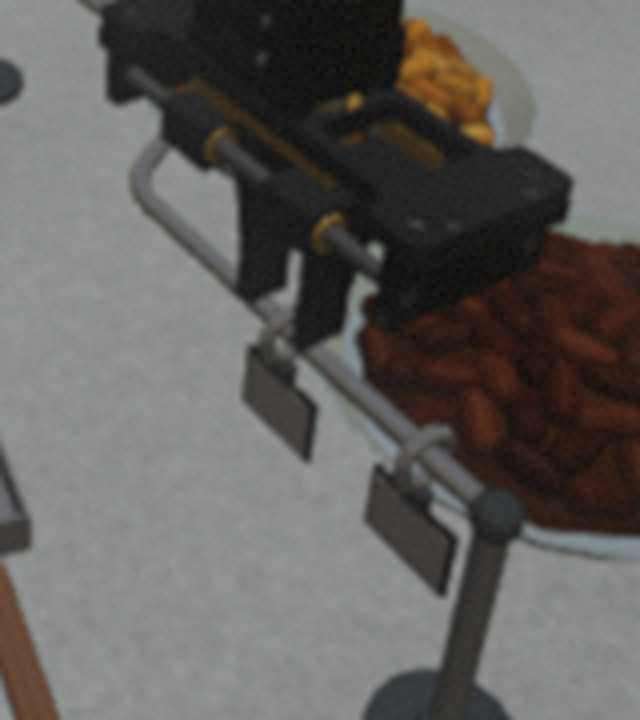

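```bash
python3 -m creep '[[0.2,0,0,-0.5,0],[0.13,0,0,-0.5,0],[0.13,0,0,-0.5,0],[0.13,-0.3,4,-0.5,0],[0.13,-0.7,8,-0.5,0],[0.13,-1,12,-0.5,0],[0.13,-1.4,16,-0.5,0],[0.13,-1.7,20,-0.5,0]]'
python3 - <<'E'
from tgt import *
print(delta(-125.5))
for n in ("wrist","side"):
    c=capture(n);cv2.imwrite(f"pics/{n}3.png",cv2.resize(c["image"][190:320,150:350],None,fx=3,fy=3) if n=="wrist" else cv2.resize(c["image"][170:350,240:400],None,fx=4,fy=4,interpolation=cv2.INTER_CUBIC))
for x in (-50,-48.4,-40,-30,-20,-10,0,10,20,30,40,50,166,188,208): print(x,np.round(pose(x)[0],4),round(pose(x)[1]-th[2],3))
E
```

```text
time_s: 6.45
tcp_pos: [0.4918, -0.2177, 0.1618]
ee_rot: [[0.004, 0.087, -0.996], [0.0, -0.996, -0.087], [-1.0, 0.0, -0.004]]
wrist_force: [0.8, -0.3, 0.6]
gripper_width: 0.129
[-0.0e+00 -4.0e-01 -1.1e+00 -1.0e-03]
-50 [ 0.4853 -0.1428  0.1342] -0.005
-48.4 [ 0.4852 -0.1413  0.1342] -0.02
-40 [ 0.4854 -0.1328  0.1342] -0.214
-30 [ 0.4881 -0.1225  0.1342] -0.48
-20 [ 0.4946 -0.1119  0.1342] -0.796
-10 [ 0.5083 -0.1007  0.1342] -1.047
0 [ 0.5247 -0.0893  0.1342] -1.047
10 [ 0.5411 -0.0778  0.1342] -1.035
20 [ 0.5529 -0.0668  0.1342] -0.708
30 [ 0.5582 -0.0563  0.1342] -0.409
40 [ 0.5602 -0.0461  0.1342] -0.147
50 [ 0.5598 -0.0361  0.1342] -0.006
166 [0.5505 0.0796 0.1342] -0.003
188 [0.5486 0.1015 0.1242] 0.0
208 [0.5469 0.1214 0.1242] 0.0
```

View pics/wrist3.png

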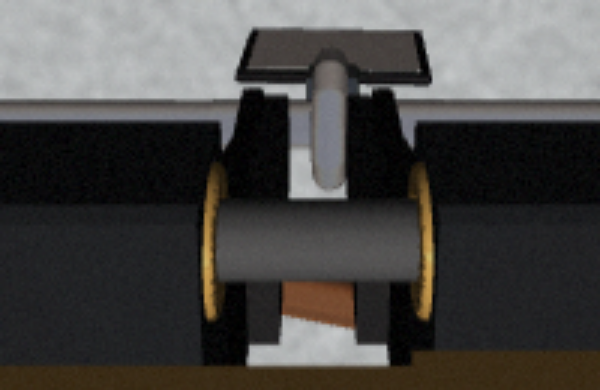

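View pics/side3.png

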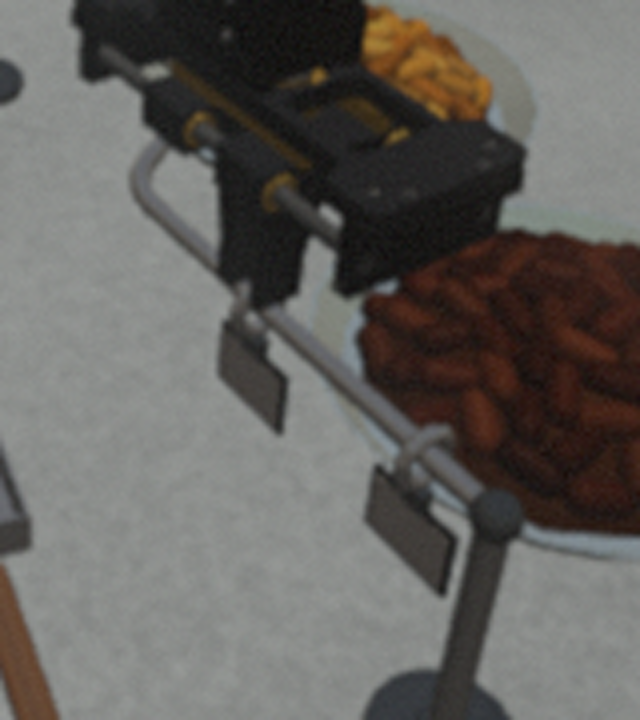

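```bash
python3 -m creep '[[0.13,-0.6,7,-0.3,0],[0.13,-1.3,16,-0.3,0],[0.13,-2.1,25,-0.3,0],[0.13,-2.9,34,-0.3,0],[0.13,-3.7,43,-0.3,0],[0.13,-4.5,52,-0.3,0],[0.13,-5.3,61,-0.3,0],[0.13,-5.9,68,-0.3,0]]'
python3 - <<'E'
from tgt import *
for x in (-57,-54,-48.4,-44,-40,-36,-33,-30,-27,-24,-20,-17,-14,-10,-4,2,8): print(x,delta(x))
c=capture("wrist");cv2.imwrite(f"pics/wrist4.png",cv2.resize(c["image"][190:320,150:350],None,fx=3,fy=3))
E
```

```text
time_s: 7.35
tcp_pos: [0.4856, -0.1486, 0.1614]
ee_rot: [[0.003, 0.088, -0.996], [0.001, -0.996, -0.088], [-1.0, -0.0, -0.003]]
wrist_force: [0.3, -0.4, 0.9]
gripper_width: 0.126
-57 [ 0.3   -1.3   -0.7   -0.002]
-54 [ 0.     1.7   -0.7   -0.002]
-48.4 [-0.5    7.3   -0.7   -0.023]
-44 [-0.6   11.7   -0.7   -0.114]
-40 [-0.3   15.8   -0.7   -0.216]
-36 [ 0.4   19.8   -0.7   -0.318]
-33 [ 1.3   22.9   -0.7   -0.399]
-30 [ 2.4   26.    -0.7   -0.483]
-27 [ 3.9  29.2  -0.7  -0.57]
-24 [ 5.7   32.3   -0.7   -0.663]
-20 [ 8.9   36.6   -0.7   -0.799]
-17 [12.    39.9   -0.7   -0.916]
-14 [16.1   43.3   -0.7   -1.012]
-10 [22.7   47.8   -0.7   -1.049]
-4 [32.5   54.7   -0.7   -1.049]
2 [42.4   61.6   -0.7   -1.049]
8 [52.2   68.4   -0.7   -1.049]
```

View pics/wrist4.png

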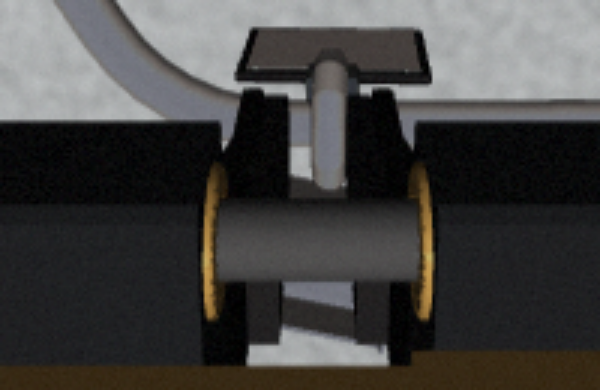

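```bash
python3 -m creep '[[0.13,-0.3,4,0,0],[0.13,-0.5,7.3,0,-0.02],[0.13,-0.6,11.7,0,-0.1],[0.13,-0.3,15.8,0,-0.2],[0.13,0.4,19.8,0,-0.3],[0.13,1.3,22.9,0,-0.39],[0.13,2.4,26,0,-0.47],[0.13,2.4,26,0,-0.48]]'
python3 - <<'E'
from tgt import *
for x in (-30,-27,-24,-20,-17,-14,-10,-4,2,8): print(x,delta(x))
c=capture("wrist");cv2.imwrite(f"pics/wrist5.png",cv2.resize(c["image"][190:320,150:350],None,fx=3,fy=3))
E
```

```text
time_s: 8.2
tcp_pos: [0.4881, -0.1219, 0.1614]
ee_rot: [[0.004, -0.382, -0.924], [-0.001, -0.924, 0.382], [-1.0, -0.001, -0.003]]
wrist_force: [0.1, 0.1, -0.1]
gripper_width: 0.133
-30 [-0.    -0.7   -0.7   -0.002]
-27 [ 1.4   2.5  -0.7  -0.09]
-24 [ 3.3    5.6   -0.7   -0.183]
-20 [ 6.5    9.9   -0.7   -0.318]
-17 [ 9.6   13.2   -0.7   -0.436]
-14 [13.7   16.6   -0.7   -0.532]
-10 [20.2   21.2   -0.7   -0.569]
-4 [30.1   28.    -0.7   -0.569]
2 [39.9   34.9   -0.7   -0.569]
8 [49.7   41.8   -0.7   -0.569]
```

View pics/wrist5.png

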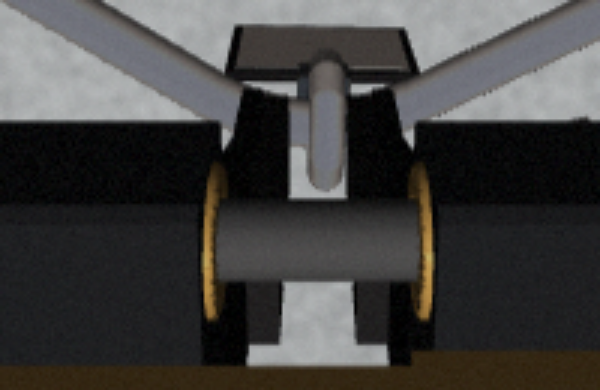

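```bash
python3 -m creep '[[0.13,1.4,2.5,0,-0.08],[0.13,3.3,5.6,0,-0.18],[0.13,6.5,9.9,0,-0.31],[0.13,9.6,13.2,0,-0.42],[0.13,13.7,16.6,0,-0.53],[0.13,20.2,21.2,0,-0.57],[0.13,25,24.5,0,-0.57],[0.13,30,28,0,-0.57]]'
python3 - <<'E'
from tgt import *
for x in (-4,2,8,11,14,17,20,23,26,30,34,38,42,46,50): print(x,delta(x))
c=capture("wrist");cv2.imwrite(f"pics/wrist6.png",cv2.resize(c["image"][190:320,150:350],None,fx=3,fy=3))
E
```

```text
time_s: 9.05
tcp_pos: [0.5181, -0.094, 0.1613]
ee_rot: [[0.002, -0.819, -0.573], [-0.002, -0.573, 0.819], [-1.0, -0.0, -0.003]]
wrist_force: [0.0, -0.7, -0.2]
gripper_width: 0.129
-4 [ 0.1    0.1   -0.6   -0.001]
2 [ 9.9e+00  7.0e+00 -6.0e-01 -1.0e-03]
8 [ 1.98e+01  1.38e+01 -6.00e-01 -1.00e-03]
11 [24.7   17.3   -0.6    0.027]
14 [29.    20.7   -0.6    0.115]
17 [32.2   23.9   -0.6    0.234]
20 [34.8   27.2   -0.6    0.338]
23 [36.8   30.4   -0.6    0.435]
26 [38.4   33.5   -0.6    0.524]
30 [40.1   37.7   -0.6    0.637]
34 [41.2   41.8   -0.6    0.743]
38 [41.9   45.9   -0.6    0.847]
42 [42.1  49.9  -0.6   0.95]
46 [42.    53.9   -0.6    1.024]
50 [41.7  57.9  -0.6   1.04]
```

View pics/wrist6.png

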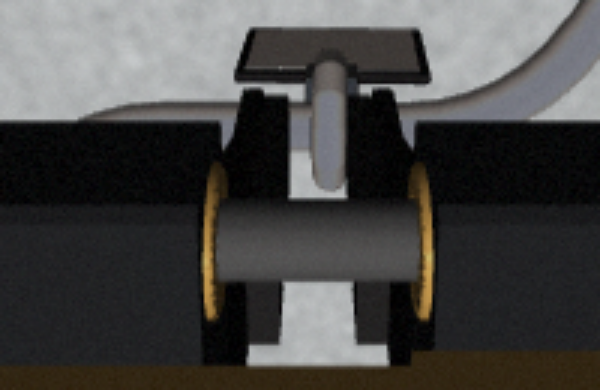

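```bash
python3 -m creep '[[0.13,5,3.5,0,0],[0.13,9.9,7,0,0],[0.13,15,10.5,0,0],[0.13,19.8,13.8,0,0],[0.13,24.7,17.3,0,0.02],[0.13,29,20.7,0,0.11],[0.13,32.2,23.9,0,0.22],[0.13,34.8,27.2,0,0.32]]'
python3 - <<'E'
from tgt import *
for x in (20,23,26,30,34,38,42,46,50,58,66,74,82,90): print(x,delta(x))
c=capture("wrist");cv2.imwrite(f"pics/wrist7.png",cv2.resize(c["image"][190:320,150:350],None,fx=3,fy=3))
E
```

```text
time_s: 9.9
tcp_pos: [0.5543, -0.066, 0.1613]
ee_rot: [[0.004, -0.593, -0.805], [-0.001, -0.805, 0.593], [-1.0, -0.001, -0.004]]
wrist_force: [-0.9, -0.3, 0.6]
gripper_width: 0.129
20 [-1.4   -0.7   -0.6    0.012]
23 [ 0.6    2.5   -0.6    0.109]
26 [ 2.2    5.6   -0.6    0.198]
30 [ 3.9    9.8   -0.6    0.311]
34 [ 5.    13.9   -0.6    0.418]
38 [ 5.7   17.9   -0.6    0.522]
42 [ 5.9   22.    -0.6    0.625]
46 [ 5.8   26.    -0.6    0.699]
50 [ 5.5   30.    -0.6    0.715]
58 [ 4.8   37.9   -0.6    0.715]
66 [ 4.2   45.9   -0.6    0.715]
74 [ 3.6   53.9   -0.6    0.715]
82 [ 2.9   61.9   -0.6    0.715]
90 [ 2.3   69.8   -0.6    0.715]
```

View pics/wrist7.png

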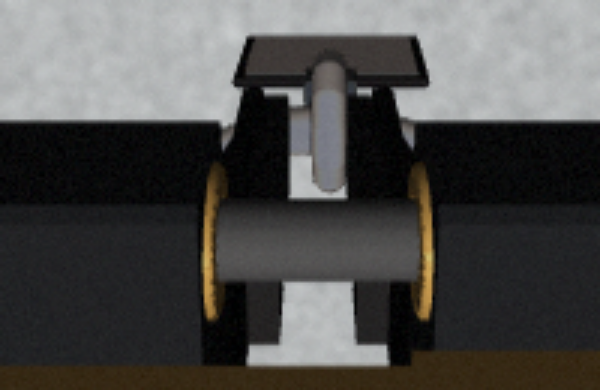

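```bash
python3 -m creep '[[0.13,0.6,2.5,0,0.1],[0.13,2.2,5.6,0,0.19],[0.13,3.9,9.8,0,0.3],[0.13,5,13.9,0,0.41],[0.13,5.7,17.9,0,0.51],[0.13,5.9,22,0,0.62],[0.13,5.8,26,0,0.7],[0.13,5.5,30,0,0.715]]'; python3 -m creep '[[0.13,-0.5,6,0,0],[0.13,-1.1,13,0,0],[0.13,-1.8,21,0,0],[0.13,-2.4,29,0,0],[0.13,-3.1,37,0,0],[0.13,-3.7,45,0,0],[0.13,-4.4,53,0,0],[0.13,-5,60,0,0]]';python3 - <<'E'
from tgt import *
for x in (110,140,150,160,164): print(x,delta(x))
c=capture("wrist");cv2.imwrite(f"pics/wrist8.png",cv2.resize(c["image"][120:320,100:400],None,fx=2.6,fy=2.6))
E
```

```text
time_s: 10.75
tcp_pos: [0.5606, -0.0354, 0.1614]
ee_rot: [[0.005, 0.083, -0.997], [0.002, -0.997, -0.083], [-1.0, -0.002, -0.005]]
wrist_force: [1.0, -0.1, 0.3]
gripper_width: 0.133
time_s: 11.55
tcp_pos: [0.5555, 0.0253, 0.1614]
ee_rot: [[0.005, 0.083, -0.997], [0.002, -0.997, -0.083], [-1.0, -0.002, -0.005]]
wrist_force: [-0.2, -0.4, 0.3]
gripper_width: 0.134
110 [-0.5   -1.6   -0.7   -0.003]
140 [-2.90e+00  2.83e+01 -7.00e-01 -3.00e-03]
150 [-3.70e+00  3.83e+01 -7.00e-01 -3.00e-03]
160 [-4.50e+00  4.82e+01 -7.00e-01 -3.00e-03]
164 [-4.90e+00  5.22e+01 -7.00e-01 -2.00e-03]
```

View pics/wrist8.png

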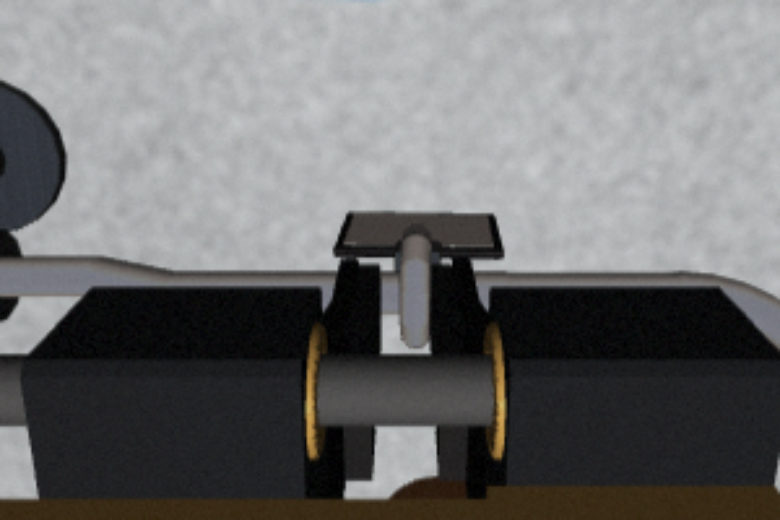

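```bash
python3 -m creep '[[0.13,-0.8,5,0,0],[0.13,-1.3,10,0,0],[0.13,-1.9,16,0,0],[0.13,-2.4,22,0,0],[0.13,-2.9,28,0,0],[0.13,-3.3,33,0,0],[0.13,-3.5,36,0,0],[0.13,-3.5,36,0,0]]';python3 - <<'E'
from tgt import *
for x in (146,150,): print(x,delta(x))
c=capture("wrist");cv2.imwrite(f"pics/wrist9.png",cv2.resize(c["image"][120:320,60:360],None,fx=2.6,fy=2.6))
np.save("pics/w9.npy",c,allow_pickle=True)
b=capture("scene");cv2.imwrite(f"pics/scene9.png",cv2.resize(b["image"][90:220,180:380],None,fx=4,fy=4,interpolation=cv2.INTER_CUBIC))
E
```

```text
time_s: 12.4
tcp_pos: [0.552, 0.0625, 0.1613]
ee_rot: [[0.005, 0.084, -0.996], [0.003, -0.996, -0.084], [-1.0, -0.002, -0.005]]
wrist_force: [0.5, -0.1, -0.5]
gripper_width: 0.134
146 [ 0.1   -2.9   -0.6   -0.004]
150 [-0.2    1.1   -0.6   -0.004]
```

View pics/wrist9.png

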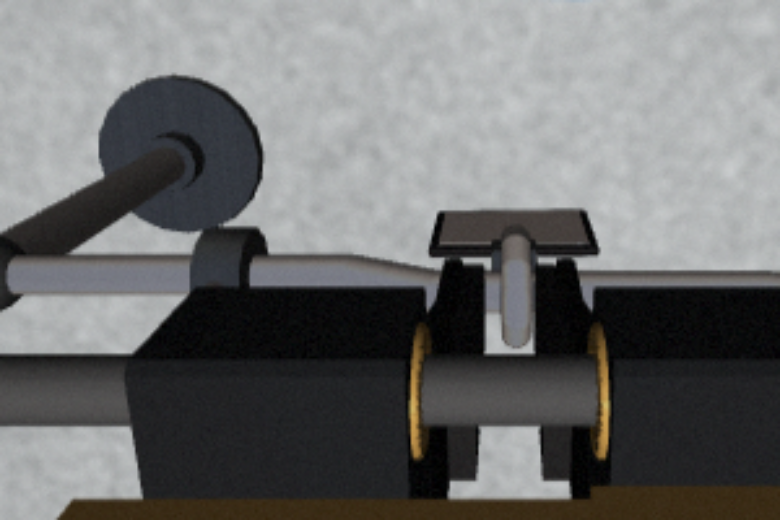

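View pics/scene9.png

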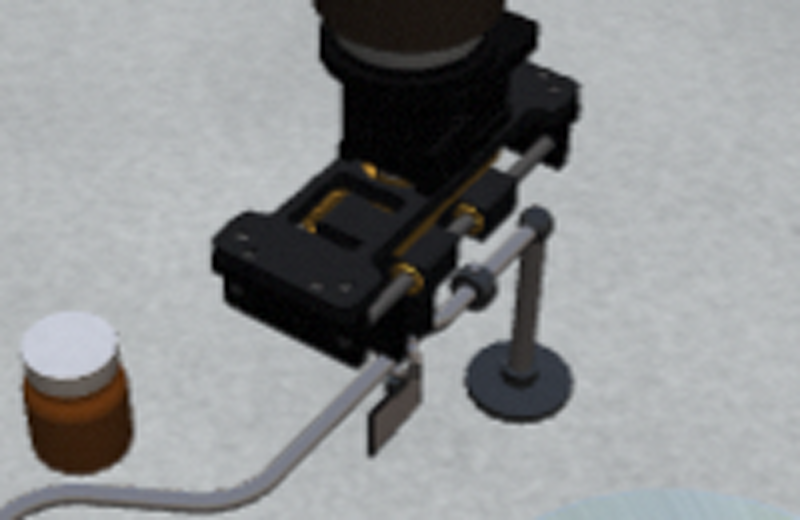

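Run:
```python
from tgt import *
c=np.load("pics/w9.npy",allow_pickle=True).item()
def onrail(px,y=-.042):
    e,d=ray(c,px); e=toR(e,th)
    cc,s=np.cos(th[2]),np.sin(th[2]); d=d@np.array([[cc,-s,0],[s,cc,0],[0,0,1]])
    t=(y-e[1])/d[1]; return (e+t*d)*1000
for n,p in {"face@rod":(250,270),"ring":(516,262),"stepend":(352,270),"stepstart":(440,282),"collartopR":(262,240)}.items():
    print(n,onrail((p[0]/2.6+60,p[1]/2.6+120)), onrail((p[0]/2.6+60,p[1]/2.6+120),-.042-.012))
```

```text
face@rod [213.64123139 -42.         125.09768082] [203.29410736 -54.         153.8196071 ]
ring [146.83800955 -42.         119.89457211] [147.09054421 -54.         149.44207499]
stepend [188.0234755  -42.         125.13477413] [181.74111753 -54.         153.85081482]
stepstart [165.29660693 -42.         132.63167609] [162.62031829 -54.         160.15818431]
collartopR [217.20281611 -42.         103.65204861] [206.29057589 -54.         135.77675062]
```

```bash
python3 -m creep '[[0.25,0,0,0,0],[0.25,0,-1,8,0],[0.25,-8,-2,14,0],[0.25,-18,-3,12,0],[0.25,-18,-3,0,0],[0.25,-18,-3,-8,0],[0.25,-18,-3,-13,0],[0.25,-18,-3,-13,0]]';python3 - <<'E'
from tgt import *
for x in (146.8,): print(x,delta(x))
c=capture("wrist");cv2.imwrite(f"pics/wrist10.png",cv2.resize(c["image"][120:320,60:360],None,fx=2.6,fy=2.6))
E
```

```text
time_s: 13.3
tcp_pos: [0.5334, 0.0589, 0.1468]
ee_rot: [[0.002, 0.084, -0.996], [0.002, -0.996, -0.084], [-1.0, -0.001, -0.002]]
wrist_force: [0.5, 0.5, 0.3]
gripper_width: 0.256
146.8 [ 1.86e+01  1.50e+00  1.39e+01 -4.00e-03]
```

View pics/wrist10.png

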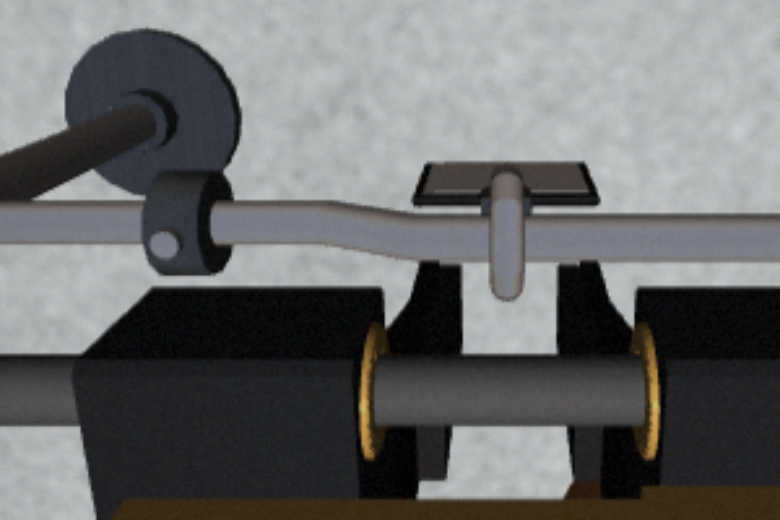

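```bash
python3 -m creep '[[0.16,0,0,0,0],[0.105,0,0,0,0],[0.105,0,0,0,0],[0.105,-0.3,3,0,0],[0.105,-0.5,6,0,0],[0.105,-0.8,9,0,0],[0.105,-1,12,0,0],[0.105,-1.1,13,0,0]]';python3 - <<'E'
from tgt import *
for x in (160,): print(x,delta(x))
c=capture("wrist");cv2.imwrite(f"pics/wrist11.png",cv2.resize(c["image"][120:320,60:360],None,fx=2.6,fy=2.6))
E
```

```text
time_s: 14.15
tcp_pos: [0.5326, 0.0722, 0.1475]
ee_rot: [[0.003, 0.084, -0.996], [0.001, -0.996, -0.084], [-1.0, -0.001, -0.003]]
wrist_force: [0.2, -2.1, 0.6]
gripper_width: 0.104
160 [ 1.84e+01  1.40e+00  1.33e+01 -4.00e-03]
```

View pics/wrist11.png

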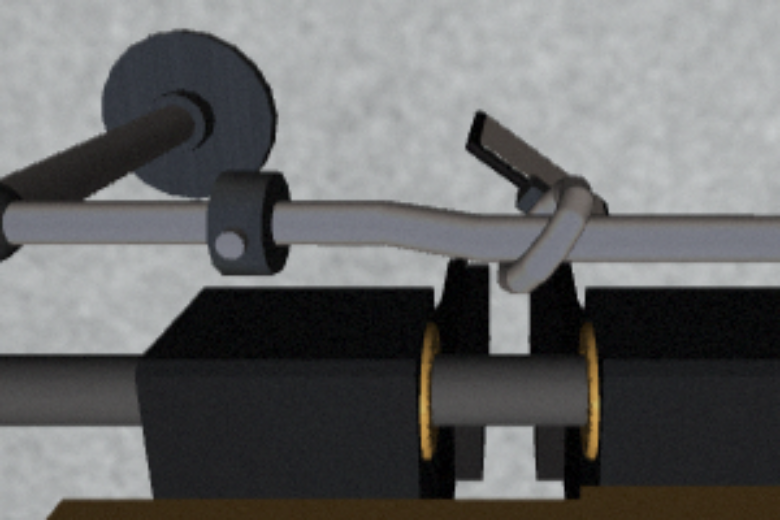

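```bash
python3 -m creep '[[0.3,0,-2,0,0],[0.3,0,-5,0,0],[0.3,0,-5,10,0],[0.3,0,-5,25,0],[0.3,0,-5,35,0.14],[0.3,0,-5,40,0.28],[0.3,0,-5,40,0.42],[0.3,0,-5,40,0.56]]';python3 - <<'E'
from tgt import *
s=sense();print(s["joints"]);print(delta(160,s=s))
c=capture("wrist");cv2.imwrite(f"pics/wrist12.png",cv2.resize(c["image"],None,fx=1.5,fy=1.5))
c=capture("scene");cv2.imwrite(f"pics/scene12.png",cv2.resize(c["image"][90:220,180:380],None,fx=4,fy=4,interpolation=cv2.INTER_CUBIC))
E
```

```text
time_s: 15.0
tcp_pos: [0.533, 0.0673, 0.1887]
ee_rot: [[0.003, 0.605, -0.796], [0.004, -0.796, -0.605], [-1.0, -0.001, -0.005]]
wrist_force: [-1.2, 0.4, -0.4]
gripper_width: 0.3
[ 24.43582409  16.08078726 -16.47410741  -0.13312791 -57.17960768
 102.87855596]
[ 17.9    6.3  -27.9   -0.57]
```

View pics/wrist12.png

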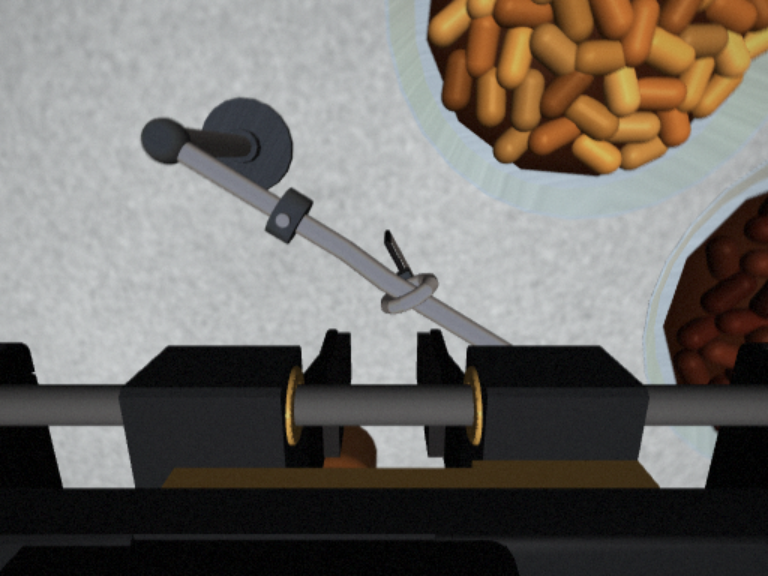

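View pics/scene12.png

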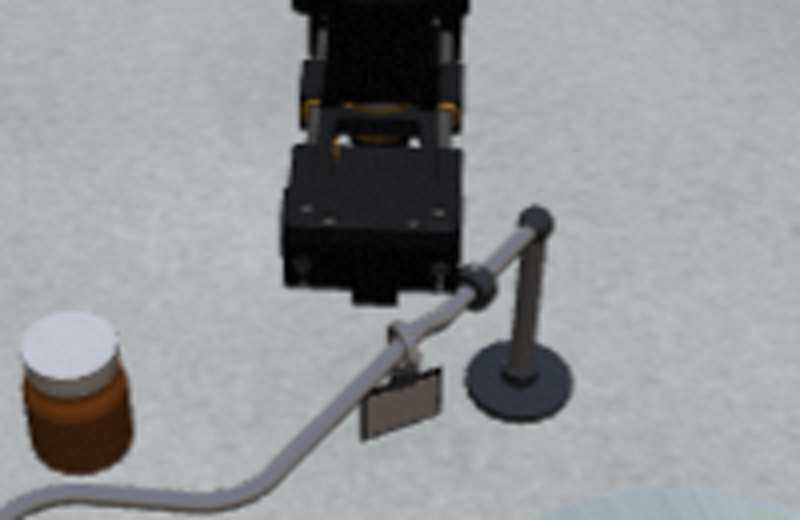

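```bash
cat >> tgt.py <<'E'
def da(x,tz,off=0):
    """astride: jaws across rail; camera ahead. delta to TCP at rail x, TCP z=tz"""
    s=sense(); w=W(np.array([[x/1000,-.042+off,0]]),th)[0]; w[2]=tz
    R=s["ee_rot"]; cur=np.arctan2(-R[1,1],-R[0,1]); yaw=th[2]+np.pi/2
    return np.r_[np.round((w-s["tcp_pos"])*1000,1),np.round((yaw-cur+np.pi)%(2*np.pi)-np.pi,3)]
def onz(c,px,z):
    e,d=ray(c,px); return toR(e+d*(z-e[2])/d[2],th)*1000
E
python3 - <<'E'
from tgt import *
c=capture("wrist")
print(onz(c,(410/1.5,290/1.5),.1315),onz(c,(410/1.5,285/1.5),.146))
print(da(125,.189))
E
```

```text
[152.56229759 -42.40531368 132.27270895] [156.89232074 -47.56983355 146.77270895]
[ 21.1   -28.6     0.9     1.015]
```

```bash
python3 -m creep '[[0.35,0,-10,0,0.13],[0.35,0,-20,0,0.27],[0.35,5,-28.6,0,0.41],[0.35,10,-28.6,0,0.55],[0.35,15,-28.6,0,0.69],[0.35,21,-28.6,0,0.83],[0.35,21,-28.6,0,0.97],[0.35,21,-28.6,0,1.015]]';python3 - <<'E'
from tgt import *
s=sense();print(s["joints"][5],da(125,.142))
c=capture("wrist");cv2.imwrite(f"pics/wrist13.png",cv2.resize(c["image"],None,fx=1.5,fy=1.5))
E
```

```text
time_s: 15.95
tcp_pos: [0.5542, 0.0386, 0.1883]
ee_rot: [[-0.001, 0.996, 0.086], [0.004, 0.086, -0.996], [-1.0, -0.001, -0.004]]
wrist_force: [0.8, -0.3, -0.1]
gripper_width: 0.347
164.49262749787582 [ -0.1   0.1 -46.3  -0. ]
```

View pics/wrist13.png

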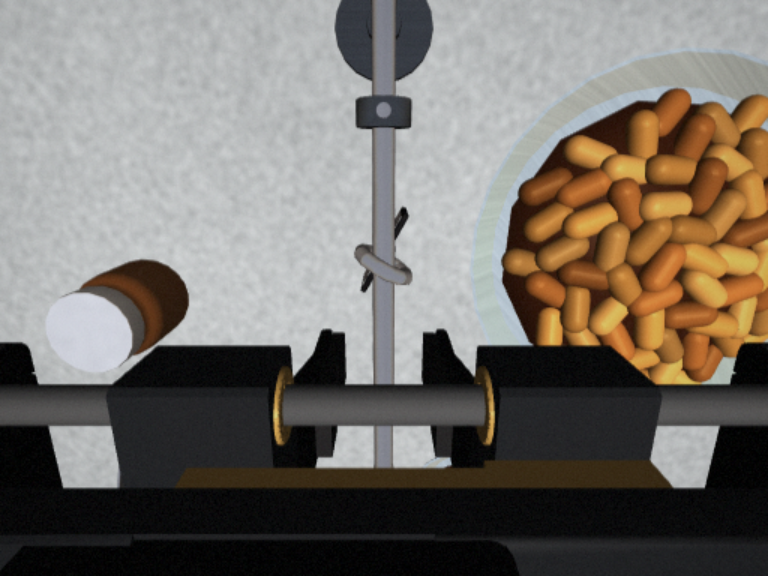

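```bash
python3 -m creep '[[0.35,0,0,-10,0],[0.35,0,0,-20,0],[0.35,0,0,-30,0],[0.35,0,0,-38,0],[0.35,0,0,-43,0],[0.3,0,0,-46,0],[0.25,0,0,-46,0],[0.2,0,0,-46,0]]';python3 - <<'E'
from tgt import *
print(da(125,.142))
c=capture("wrist");cv2.imwrite(f"pics/wrist14.png",cv2.resize(c["image"][50:320,150:370],None,fx=2.2,fy=2.2))
E
```

```text
time_s: 16.8
tcp_pos: [0.5543, 0.0387, 0.1426]
ee_rot: [[-0.001, 0.996, 0.086], [0.004, 0.086, -0.996], [-1.0, -0.0, -0.004]]
wrist_force: [0.2, 0.2, -0.0]
gripper_width: 0.239
[-0.3  0.  -0.6 -0. ]
```

View pics/wrist14.png

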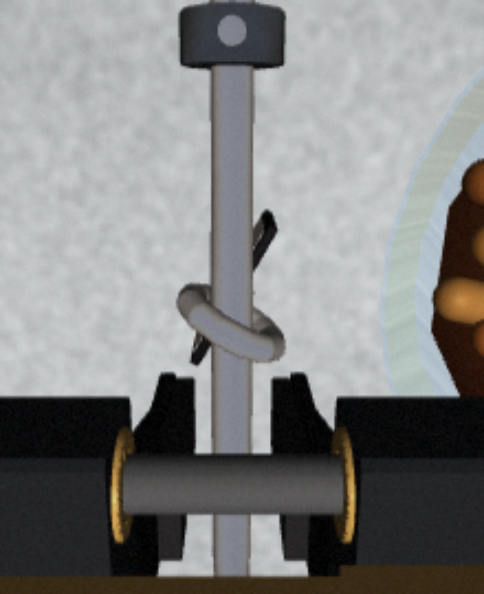

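```bash
python3 -m creep '[[0.19,-0.3,2,0,0],[0.19,-0.5,4,0,0],[0.19,-0.7,6,0,0],[0.19,-0.9,8,0,0],[0.19,-1.1,10,0,0],[0.19,-1.3,12,0,0],[0.19,-1.5,14,0,0],[0.19,-1.5,14,0,0]]';python3 - <<'E'
from tgt import *
print(da(140,.142))
c=capture("wrist");cv2.imwrite(f"pics/wrist15.png",cv2.resize(c["image"][50:320,150:370],None,fx=2.2,fy=2.2))
E
```

```text
time_s: 17.65
tcp_pos: [0.5529, 0.0529, 0.1427]
ee_rot: [[-0.0, 0.996, 0.086], [0.004, 0.086, -0.996], [-1.0, 0.0, -0.004]]
wrist_force: [-0.5, 0.2, 0.0]
gripper_width: 0.192
[-0.2  0.7 -0.7 -0. ]
```

View pics/wrist15.png

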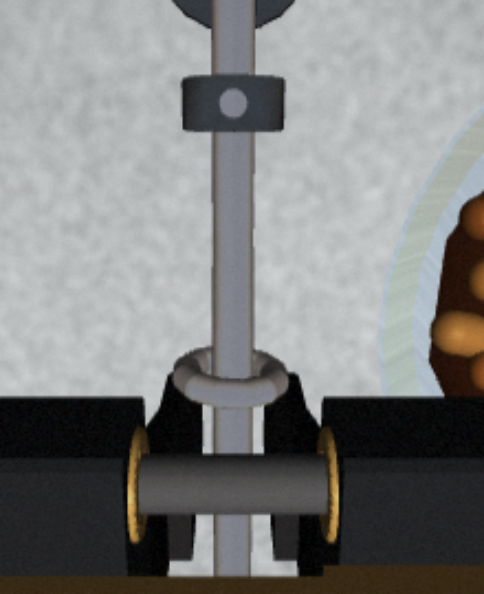

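```bash
python3 -m creep '[[0.19,-0.2,2,0,0],[0.19,-0.4,4,0,0],[0.19,-0.6,6,0,0],[0.19,-0.8,8,0,0],[0.19,-1,10,-0.5,0],[0.19,-1.1,12,-1,0],[0.19,-1.2,13,-1.5,0],[0.19,-1.3,14,-2,0]]';python3 - <<'E'
from tgt import *
print(da(154,.140))
c=capture("wrist");cv2.imwrite(f"pics/wrist16.png",cv2.resize(c["image"][50:320,150:370],None,fx=2.2,fy=2.2))
E
```

```text
time_s: 18.5
tcp_pos: [0.5515, 0.0669, 0.1407]
ee_rot: [[-0.0, 0.996, 0.086], [0.004, 0.086, -0.996], [-1.0, -0.0, -0.004]]
wrist_force: [-0.5, -0.6, 1.4]
gripper_width: 0.191
[-0.   0.7 -0.7 -0. ]
```

View pics/wrist16.png

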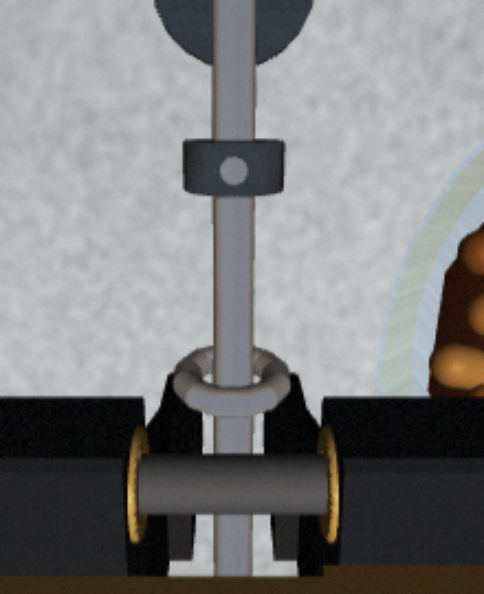

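```bash
python3 -m creep '[[0.19,0,0,2,0],[0.19,0,0,4,0],[0.19,-0.1,1,4,0],[0.19,-0.2,2,3.5,0],[0.19,-0.3,3,3,0],[0.19,-0.3,4,2.5,0],[0.19,-0.4,5,2,0],[0.19,-0.5,6,1.5,0]]';python3 - <<'E'
from tgt import *
print(da(160,.142),sense()["wrist_force"])
c=capture("wrist");cv2.imwrite(f"pics/wrist17.png",cv2.resize(c["image"][50:320,150:370],None,fx=2.2,fy=2.2))
c=capture("side");cv2.imwrite(f"pics/side17.png",cv2.resize(c["image"][120:250,200:330],None,fx=4.5,fy=4.5,interpolation=cv2.INTER_CUBIC))
E
```

```text
time_s: 19.35
tcp_pos: [0.551, 0.0731, 0.142]
ee_rot: [[-0.001, 0.996, 0.086], [0.004, 0.086, -0.996], [-1.0, -0.0, -0.004]]
wrist_force: [0.0, -0.7, -0.3]
gripper_width: 0.188
[ 0.1  0.5  0.  -0. ] [ 0.02499713 -0.68567843 -0.33951928]
```

View pics/wrist17.png

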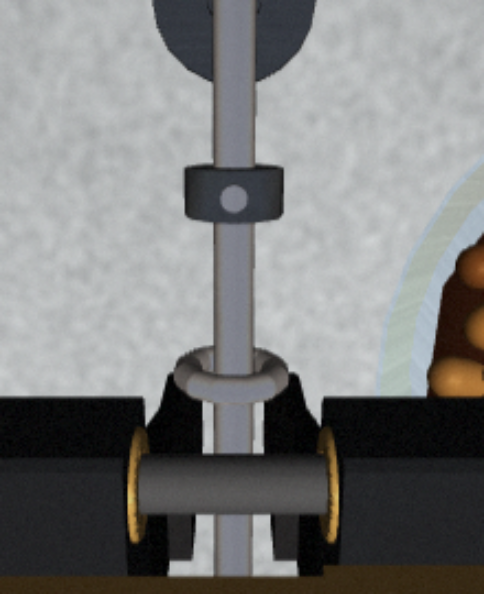

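View pics/side17.png

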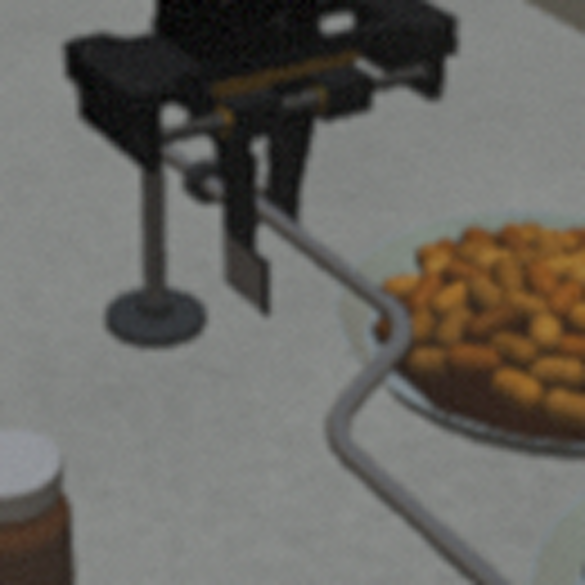

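```bash
python3 -m creep '[[0.19,-0.1,1,-0.3,0],[0.19,-0.2,2,-0.8,0],[0.19,-0.3,3,-1.2,0],[0.19,-0.4,4,-1.7,0],[0.19,-0.4,5,-2.2,0],[0.19,-0.5,6,-2.6,0],[0.19,-0.6,7,-3,0],[0.19,-0.7,8,-3.5,0]]';python3 - <<'E'
from tgt import *
print(da(168,.138),sense()["wrist_force"])
c=capture("wrist");cv2.imwrite(f"pics/wrist18.png",cv2.resize(c["image"][50:320,150:370],None,fx=2.2,fy=2.2))
np.save("pics/w18.npy",c,allow_pickle=True)
E
```

```text
time_s: 20.25
tcp_pos: [0.5502, 0.0812, 0.1384]
ee_rot: [[-0.001, 0.996, 0.086], [0.004, 0.086, -0.996], [-1.0, -0.0, -0.004]]
wrist_force: [-0.2, 0.3, -0.1]
gripper_width: 0.19
[ 0.1    0.3   -0.4   -0.001] [-0.21572543  0.33644152 -0.11486277]
```

View pics/wrist18.png

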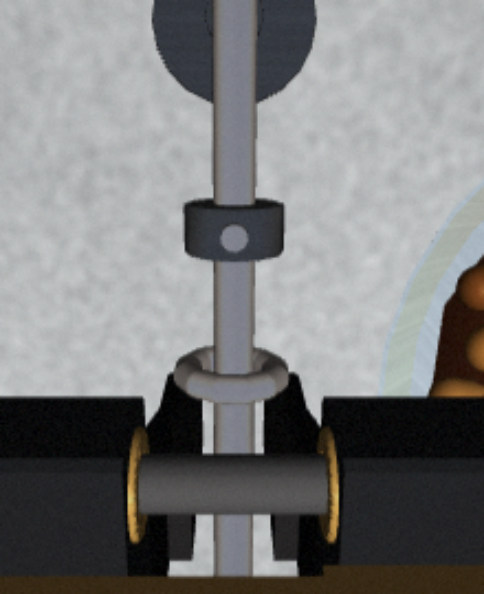

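```bash
python3 -m creep '[[0.19,-0.1,1,-0.5,0],[0.19,-0.2,2,-1,0],[0.19,-0.3,3,-1.4,0],[0.19,-0.4,4,-1.9,0],[0.19,-0.4,5,-2.3,0],[0.19,-0.5,6,-2.8,0],[0.19,-0.6,7,-3,0],[0.19,-0.7,8,-3,0]]';python3 - <<'E'
from tgt import *
print(da(176,.135),sense()["wrist_force"])
c=capture("wrist");cv2.imwrite(f"pics/wrist19.png",cv2.resize(c["image"][50:320,150:370],None,fx=2.2,fy=2.2))
E
```

```text
time_s: 21.1
tcp_pos: [0.5494, 0.0894, 0.1353]
ee_rot: [[-0.001, 0.996, 0.086], [0.004, 0.086, -0.996], [-1.0, -0.001, -0.004]]
wrist_force: [0.9, 0.3, 1.2]
gripper_width: 0.194
[ 0.2    0.1   -0.3   -0.001] [0.86989752 0.30428749 1.20868954]
```

View pics/wrist19.png

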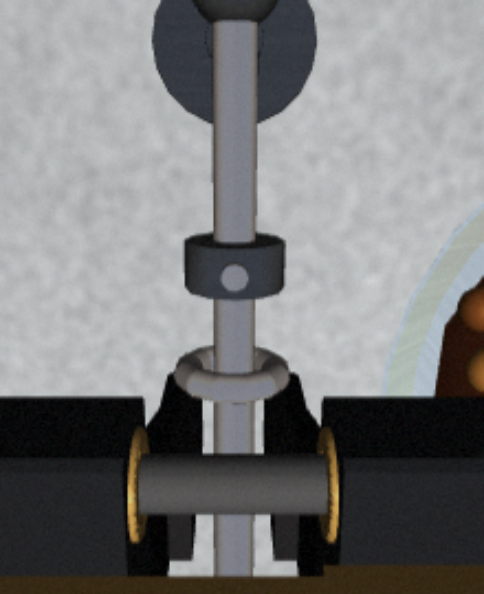

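```bash
python3 -m creep '[[0.19,-0.2,1.5,-0.3,0],[0.19,-0.3,3,-0.6,0],[0.19,-0.4,4.5,-1,0],[0.19,-0.6,6,-1,0],[0.19,-0.7,7.5,-1,0],[0.19,-0.8,9,-1,0],[0.19,-0.9,10.5,-1,0],[0.19,-1.1,12,-1,0]]';python3 - <<'E'
from tgt import *
print(da(188,.134),sense()["wrist_force"])
c=capture("wrist");cv2.imwrite(f"pics/wrist20.png",cv2.resize(c["image"][120:280,190:330],None,fx=4,fy=4,interpolation=cv2.INTER_CUBIC))
np.save("pics/w20.npy",c,allow_pickle=True)
E
```

```text
time_s: 21.95
tcp_pos: [0.5484, 0.1016, 0.1343]
ee_rot: [[-0.001, 0.996, 0.086], [0.004, 0.086, -0.996], [-1.0, -0.001, -0.004]]
wrist_force: [0.0, -0.8, 1.1]
gripper_width: 0.191
[ 0.2   -0.2   -0.3   -0.001] [ 0.01045554 -0.80959311  1.09077882]
```

View pics/wrist20.png

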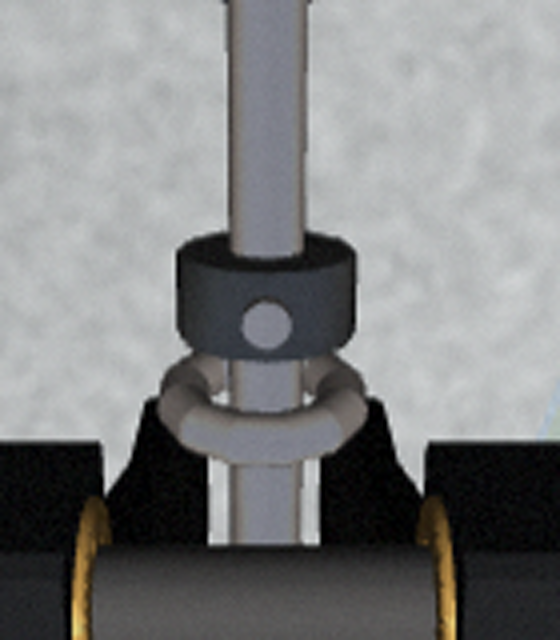

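Run:
```python
from tgt import *
c=np.load("pics/w20.npy",allow_pickle=True).item()
for r in (255,352,362,404,412,462): print(r,onz(c,(267/4+190,r/4+120),.1362))
```

```text
255 [226.00882281 -41.80634192 136.97270895]
352 [213.34374098 -41.83137439 136.97270895]
362 [212.00368931 -41.83402299 136.97270895]
404 [206.3027137  -41.84529094 136.97270895]
412 [205.20328866 -41.84746395 136.97270895]
462 [198.23135316 -41.86124394 136.97270895]
```

```bash
python3 -m creep '[[0.19,-0.1,1,0,0],[0.19,-0.2,2,0,0],[0.19,-0.3,3,0,0],[0.19,-0.3,3.6,0,0],[0.19,-0.4,4.2,0,0],[0.19,-0.4,4.8,0,0],[0.19,-0.5,5.4,0,0],[0.19,-0.5,5.8,0,0]]';python3 - <<'E'
from tgt import *
print(da(194,.134),sense()["wrist_force"])
c=capture("wrist");cv2.imwrite(f"pics/wrist21.png",cv2.resize(c["image"][120:280,190:330],None,fx=4,fy=4,interpolation=cv2.INTER_CUBIC))
np.save("pics/w21.npy",c,allow_pickle=True)
E
```

```text
time_s: 22.8
tcp_pos: [0.5478, 0.1076, 0.1343]
ee_rot: [[-0.001, 0.996, 0.087], [0.004, 0.087, -0.996], [-1.0, -0.001, -0.004]]
wrist_force: [-0.2, -0.7, 0.4]
gripper_width: 0.186
[ 0.3   -0.2   -0.3   -0.001] [-0.20319461 -0.70231372  0.4323771 ]
```

View pics/wrist21.png

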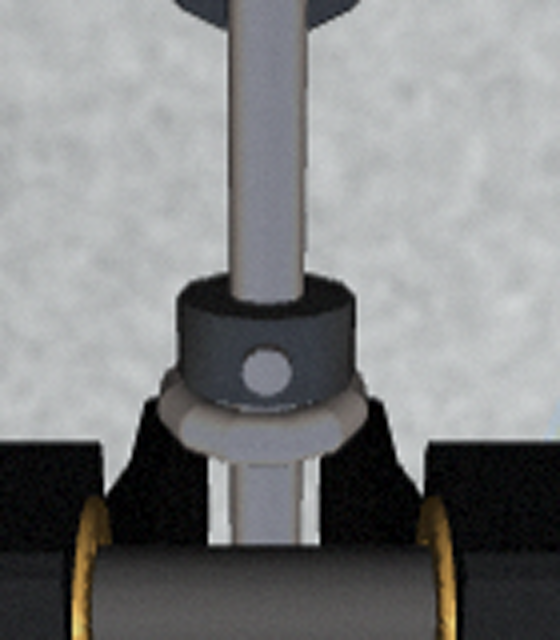

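```bash
python3 -m creep '[[0.19,0,0.1,0,0],[0.19,0,0.2,0,0],[0.19,0,0.3,0,0],[0.19,0,0.4,0,0],[0.19,0,0.5,0,0],[0.19,0,0.6,0,0],[0.19,0,0.7,0,0],[0.19,0,0.8,0,0]]';python3 - <<'E'
from tgt import *
for i in range(3):
    c=capture("wrist"); print(da(195,.134),sense()["wrist_force"])
cv2.imwrite(f"pics/wrist22.png",cv2.resize(c["image"][120:280,190:330],None,fx=4,fy=4,interpolation=cv2.INTER_CUBIC))
E
```

```text
time_s: 23.65
tcp_pos: [0.5478, 0.1085, 0.1343]
ee_rot: [[-0.001, 0.996, 0.087], [0.004, 0.087, -0.996], [-1.0, -0.001, -0.004]]
wrist_force: [0.4, -1.5, 0.3]
gripper_width: 0.192
[ 0.2   -0.    -0.3   -0.001] [ 0.94057329 -0.61187908  0.80401667]
[ 0.2    0.    -0.3   -0.001] [ 0.72678931 -0.44988314 -0.05640677]
[ 0.2   -0.    -0.3   -0.001] [-0.39774794 -0.82670379 -0.47392289]
```

View pics/wrist22.png

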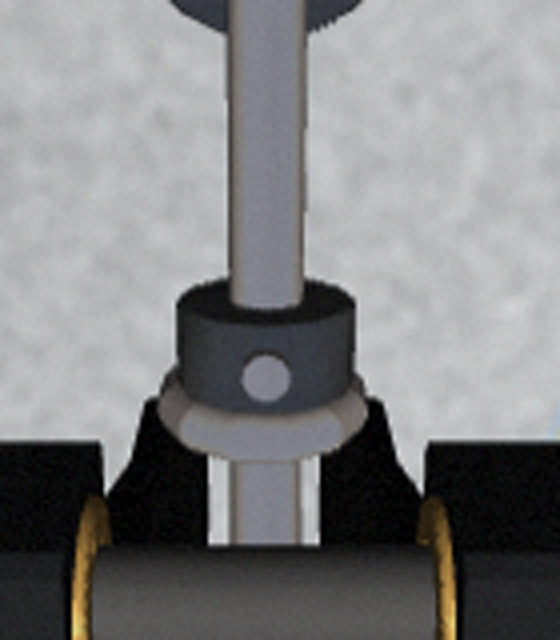

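```bash
python3 -m creep '[[0.19,0,0.1,0,0],[0.19,0,0.2,0,0],[0.19,0,0.3,0,0],[0.19,0,0.4,0,0],[0.19,0,0.5,0,0],[0.19,0,0.6,0,0],[0.19,0,0.6,0,0],[0.19,0,0.6,0,0]]';python3 - <<'E'
from tgt import *
for i in range(3):
    c=capture("wrist"); print(da(195,.134),sense()["wrist_force"])
cv2.imwrite(f"pics/wrist23.png",cv2.resize(c["image"][120:280,190:330],None,fx=4,fy=4,interpolation=cv2.INTER_CUBIC))
for r in (408,415,420,462): print(r,onz(c,(267/4+190,r/4+120),.1362))
E
```

```text
time_s: 24.6
tcp_pos: [0.5478, 0.1089, 0.1343]
ee_rot: [[-0.001, 0.996, 0.087], [0.004, 0.087, -0.996], [-1.0, -0.001, -0.004]]
wrist_force: [-0.5, -2.7, 0.8]
gripper_width: 0.189
[ 0.2   -0.5   -0.3   -0.001] [ 0.47133029 -1.89209384  1.2991295 ]
[ 0.2   -0.5   -0.3   -0.001] [-0.12387452 -2.73428154  1.34233479]
[ 0.2   -0.5   -0.3   -0.001] [ 0.58960992 -3.60879768 -0.34954443]
408 [213.06454259 -41.91219624 136.97270895]
415 [212.10082324 -41.91424279 136.97270895]
420 [211.41038952 -41.91570899 136.97270895]
462 [205.54195669 -41.92817116 136.97270895]
```

View pics/wrist23.png

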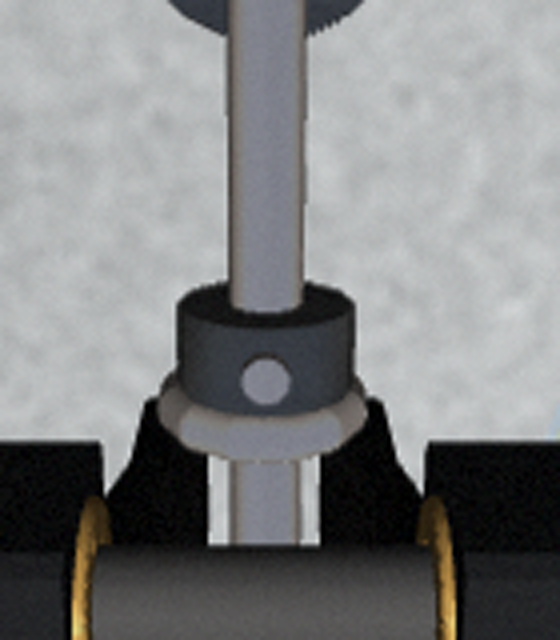

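Contact with the collar now reads about 2.7 N. Next I back the fingers off and lift away.

```bash
python3 -m creep '[[0.19,0,-0.5,0,0],[0.19,0.1,-1.5,0,0],[0.19,0.3,-4,0,0],[0.19,0.6,-8,0,0],[0.25,1,-14,0,0],[0.3,1.3,-18,4,0],[0.3,1.3,-18,14,0],[0.3,1.3,-18,28,0]]';python3 -m creep '[[0.3,0,0,12,0],[0.3,0,-10,25,0],[0.3,0,-20,40,0],[0.3,0,-20,50,0],[0.3,0,-20,50,0],[0.3,0,-20,50,0],[0.3,0,-20,50,0],[0.3,0,-20,50,0]]'
python3 - <<'E'
from tgt import *
c=capture("wrist");cv2.imwrite(f"pics/wrist24.png",cv2.resize(c["image"],None,fx=1.5,fy=1.5))
for n in("scene","side"):
    b=capture(n);np.save(f"pics/{n}24.npy",b,allow_pickle=True)
    cr=b["image"][90:220,250:380] if n=="scene" else b["image"][130:230,200:330]
    cv2.imwrite(f"pics/{n}24.png",cv2.resize(cr,None,fx=5,fy=5,interpolation=cv2.INTER_CUBIC))
    cv2.imwrite(f"pics/{n}24f.png",b["image"])
np.save("pics/w24.npy",c,allow_pickle=True)
E
```

```text
time_s: 25.55
tcp_pos: [0.5489, 0.0905, 0.1628]
ee_rot: [[-0.002, 0.996, 0.086], [0.004, 0.086, -0.996], [-1.0, -0.002, -0.004]]
wrist_force: [0.7, -0.3, -0.0]
gripper_width: 0.294
time_s: 26.35
tcp_pos: [0.5486, 0.0707, 0.2119]
ee_rot: [[-0.003, 0.996, 0.086], [0.003, 0.086, -0.996], [-1.0, -0.003, -0.003]]
wrist_force: [0.4, -0.4, -0.7]
gripper_width: 0.3
```

View pics/wrist24.png

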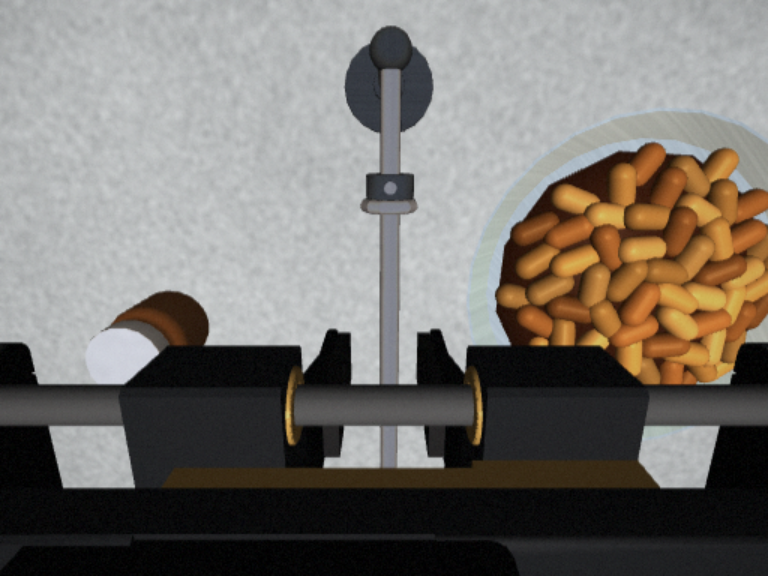

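View pics/scene24.png

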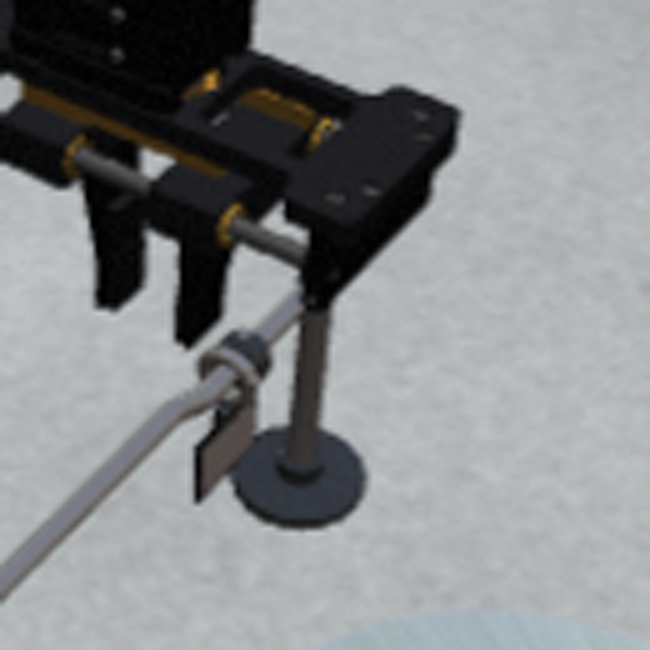

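View pics/side24f.png

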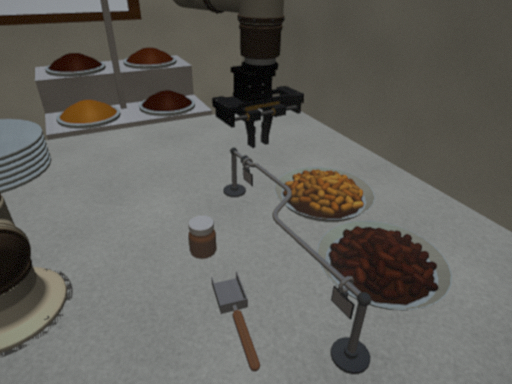

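Run:
```python
from tgt import *
c=np.load("pics/w24.npy",allow_pickle=True).item()
cv2.imwrite("pics/w24z.png",cv2.resize(c["image"][100:160,220:300],None,fx=9,fy=9,interpolation=cv2.INTER_CUBIC))
for n in("side","scene"):
    b=np.load(f"pics/{n}24.npy",allow_pickle=True).item();a={"side":si,"scene":sc}[n]
    reg=(slice(200,375),slice(190,375)) if n=="side" else (slice(165,375),slice(75,215))
    d=cv2.absdiff(a["image"],b["image"]).max(2)[reg];print(n,(d>40).sum(),np.argwhere(d>40).mean(0) if (d>40).any() else None)
```

```text
side 392 [ 66.97704082 119.88265306]
scene 421 [102.45368171  68.73871734]
```

View pics/w24z.png

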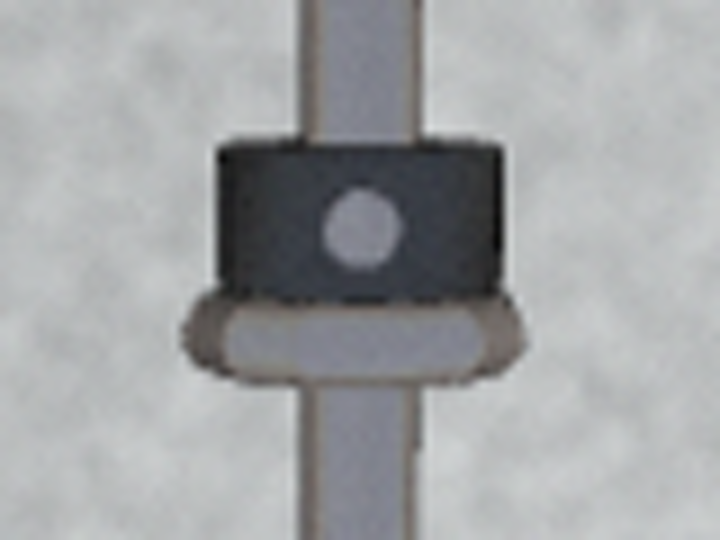

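```bash
python3 -c "
from station import *
print(finish_job())"
```

```text
the job is handed in; nothing more can be done
None
```

I slid the ticket's ring along the rail, round both corners and down the step, until it met the stop collar. I let go of it there and handed the job in at about 26.5 s, well under the 59 s limit. No verdict was reported.

**How it went:** Up to the step, the fingertips straddled the top of the ring loosely, one ahead and one behind. I then tried moving it from one side of the rod only. That turned the ring about 35–40° on the rod, with about 2 N at the wrist, so I stopped and backed off. I finished by pushing squarely from behind with the jaws astride the rod, which straightened the ring and took it down the step.

**Forces:** I only had the wrist readings at the end of each move. Against the collar they were about 2–3.6 N, and the readings after every other move were below about 2.2 N. I did not measure the force between ring and rail directly.

**Last checks:**
- **Ring:** the close-up shows it flat against the collar with no visible gap, square to the rod.
- **Ticket:** it looks upright and is free of the gripper.
- **Jar, scoop and other ticket:** the changes between the first and last side and scene pictures centre on the ticket's old place, and nothing else looks moved.

None of the final checks failed or disagreed.

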